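Pin the amplifier's clamp and switch the test jig on

TASK

Lock the amplifier's clamp on the sloping test jig: take the knobbed locking pin out of the plywood tool block and push it through the clamp's eyelet until its collar sits fully home. Only once the pin is home, turn the jig's rotary isolator clockwise from off all the way to on, and let go. Leave the nut driver, multimeter, bottle and screwdriver where they are.

Things in the scene. Friction and masses are not known exactly. Their poses are not given: they have to be found in the camera images.
- pin: Locking pin, about 60 g. Origin on its axis at the collar's underside; z along the axis towards the knob. Above: steel collar 24 mm across, 4 mm thick, then black round knob 22 mm across, 34 mm tall. Below: steel shank 8 mm across, 45 mm long, its last 9 mm tapering to 3 mm. Starts upright in either hole of the block, collar on the block's top, 1 mm play around the shank.
- pin_tip (a point): The pointed end of the pin's shank, 45 mm below the pin's origin along its axis.
- block: Fixed plywood tool block 150 x 60 x 55 mm (its x, y, z), origin at the centre of its underside, z up. Two holes 80 mm apart, 40 mm either side of the centre along its x; either may hold the pin, the other the nut driver.
- eye (a point): Centre of the eyelet's mouth, in the top face of the clamp's steel ear (40 mm square, 6 mm thick, 16 mm above the plate). z: plate's normal, leaning 0.44 rad from vertical towards the robot; x up the slope; y left. Hole 10.5 mm, 1.5 mm chamfer, open below, with an in-line 15 mm hole through the plate. Pin home: its origin here, its z along this z. Nothing near rises over the ear within 60 mm.
- jig: Fixed test jig, origin at the centre of its base's underside (220 x 300 mm), z up, front to -x. Its sloping aluminium plate is 240 mm up the slope x 320 mm wide, 10 mm thick, its top face's centre 125 mm above the origin. On it: amplifier board with capacitors (44 mm tall) and heat sink (28 mm) in the upper half, clamp ear low on the left, isolator low on the right.
- handle (a point): Top of the isolator's black bar handle, on its turning axis; turns with it. x along the bar towards its white-marked end, z the plate's normal as at the eye. Bar 54 mm long, 14 mm wide, 26 mm tall, on a 48 mm disc; the grey 66 mm square housing's top is 31 mm below this point. The axis is 156 mm to the right of the eye, level with it on the slope.
- isolator (a joint): Isolator angle, rad: 0 = off (bar 1.05 rad anticlockwise of straight up the slope), 1.05 = on (bar straight up the slope), with a stop at each end. Grows clockwise as seen looking down on the plate. Friction about 0.08 N m, no spring: it stays where it is left. May start up to 0.12 from off.
- nut_driver: Bystander: nut driver standing in the block's other hole; longer grey handle, 29 mm across, 88 mm above the block. Origin on its axis at the block's top.
- multimeter: Bystander: grey and black multimeter lying flat, 85 x 175 x 46 mm, origin at the centre of its underside.
- bottle: Bystander: white bottle with black cap, 52 mm across, 120 mm tall, origin at the centre of its underside.
- screwdriver: Bystander: screwdriver lying on the bench in front of the jig, about 200 mm long along its x, under 35 mm high.
Things that resemble listed ones, but are neither listed nor needed, are in the scene too. Leave any white look-alike of the pin alone.

How it is judged:
By the outcome, as a careful person would: the job done as asked, in the order asked, and still so for the second after the job is handed in, with the robot touching nothing.
It also fails if it takes over 54 s, if anything falls off the work surface, if the arm or the gripper's body presses on something with over 40 N, if the wrist force passes 120 N, or if a joint passes its speed limit or range.

ROBOT

A 6-joint arm with a two-finger parallel gripper is mounted at the origin on the work surface. World frame = base frame: x ahead of the robot, y to its left, z up, the work surface at z = 0. Lengths are in m, angles in rad, forces in N, time in s.
With the tool pointing down it reaches from about 0.225 to 0.875 m from the base axis. Payload 3.4 kg.
Tool frame: the origin (TCP) lies on the mounting face of the last link; the fingertips stand 173 mm ahead of it and the grasp point (between the pads) lies 155 mm ahead of it; z points along the fingers, y is the line along which they close (so a half turn about z gives the same grasp; the last joint's range is limited). The gripper opens to 85 mm and grips with 20 to 120 N. Pads are 22 mm wide; open, the fingers measure 114 mm over their backs; the gripper's body (76 mm by 85 mm) begins 54 mm behind the grasp point. The pads swing forward as they close: fully open they stand 13 mm farther back than shut.
Start: joints at [1.042, 0.276, 1.505, -0, 1.361, -0.121], TCP at [0.228, 0.528, 0.405] pointing down, gripper open.
Joint ranges: [-2.89, 2.89], [-0.75, 2.08], [0.22, 2.7], [-1.18, 4.32], [0.11, 2.71], [-2.7, 2.7]. Speed limits (rad/s): [2.57, 2.57, 3.14, 3.14, 3.14, 3.14].

INTERFACE

Orientations are given as a unit quaternion [w, x, y, z].
In Python, from rig import manip gives the robot as it stands.
- The arm moves only by the tool carry_out, never from a script. Its arguments are lists of equal length, an entry for each row: "linear": the shift along the world's x, y, z each as a share of 500 mm, from -1 to 1, a list of three; "angular": the turn, a rotation vector about the world's x, y, z each as a share of 0.08 rad, from -1 to 1, a list of three; "hand": the opening, from 0 (shut) to 1 (fully open). In form: {"linear": [[x, y, z], ...], "angular": [[rx, ry, rz], ...], "hand": [hand, ...]}. A call has 1 to 8 rows; each row shifts and turns the commanded pose from where the row before left it; what a row does not reach is not made up. A row lasts 1/12 s, in which the tool goes at most 41.7 mm and 7.16 degrees, less where a joint would pass 70% of its speed; a pose out of reach is approached as far as the arm can. A call with a number of a shift or a turn outside -1 to 1 is refused whole. A call with a gripper value outside its range is refused whole. The fingers move at their own pace and stop on an object; "force" is the grip in N (left out, the last holds). Time passes only in rows, so rows that do not move let the fingers close. It gives the time, the measured TCP pose, the force, the opening and the grip force at its end, in the units of the state.
- manip.get_state(): the state, without advancing time (a new reading comes with each control period).
- manip.get_image(name): name is "scene" or "top" or "wrist"; returns the picture (400x640x3 uint8, red, green, blue); there is no depth.
- manip.camera_params(name): a dict with "fx", "fy", "cx", "cy" (pixels), "view" (4x4, takes a point from world to camera coordinates); the wrist camera has in their place "hand_eye" (4x4, takes a point from camera to tool coordinates, whose origin is the TCP and whose axes are the flange's). Camera axes: x right, y down, z forward; pixel columns grow to the right and rows downward; lengths in m; the calibration is good to about 2 mm. The wrist camera is an equidistant fisheye: a pixel r from the principal point sees the ray r / f radians off the axis. A picture is of the moment at which its call begins: read the wrist's pose just before it. camera_params takes no time and is no camera call.
- manip.sign_off(): hands the job in; it is judged then, once.
The state is a dict: "clock": time; "qpos": joint angles; "qd": joint speeds; "effort": joint torques, N m; "position": TCP position; "ee_rot": TCP orientation; "contact_force": force on the tool from outside, world axes, zero at the start; "moment": the same for the moment, N m; "width": finger opening in m; "gripper_force": force on a finger pad.
Only numpy, scipy, OpenCV 4.12 (cv2) and the standard library are available. Lean on these libraries where they do the work, as an engineer would, in place of code of your own. Each camera call takes 0.05 s, during which the arm holds its last target. There are 200 camera calls.

## Working session

There is one attempt and no reset: what is moved stays moved. The work goes in short steps, Python scripts to look and compute and a tool call to move; the robot and the scene stay as the last step left them, time stands still between calls to the robot, and variables do not carry over. Pictures are saved under pics/ and viewed, at most 10 in all, crops included, and the job is handed in when it is done.

Besides the shell and the picture viewer there is one more tool, called after ">>>" in YAML: its name, and indented under it one key for each argument. carry_out: Moves the arm, as the interface text tells. Its arguments: {"type":"object","properties":{"linear":{"type":"array"},"angular":{"type":"array"},"hand":{"type":"array"},"force":{"type":"number"}},"required":["linear","angular","hand"]}

```bash
ls; mkdir -p pics; python3 - <<'E'
from rig import manip
import cv2,json
s=manip.get_state();print({k:s[k] for k in('clock','position','ee_rot','width','contact_force')})
for n in('scene','top','wrist'):
    im=manip.get_image(n);cv2.imwrite(f'pics/{n}0.png',im[:,:,::-1])
    print(n,{k:(v.tolist() if hasattr(v,'tolist') else v) for k,v in manip.camera_params(n).items()})
E
```

```text
pics
{'clock': 0.0, 'position': array([0.22793015, 0.52765709, 0.4038491 ]), 'ee_rot': array([-3.01755304e-04,  2.02492024e-01,  9.79283495e-01, -8.52210881e-04]), 'width': 0.08520038331479456, 'contact_force': array([-0.47590247,  0.51112037, -0.9731576 ])}
scene {'fx': 443.78146862225356, 'fy': 443.78146862225356, 'cx': 317.1695472484904, 'cy': 202.1421443176021, 'view': [[0.8245797037125451, 0.5656832022327422, -0.008415874110446782, -0.4408655015247294], [0.44396167588714014, -0.6562270206631672, -0.6101345160659456, -0.20432899703860877], [-0.3506655708346832, 0.49936821290832506, -0.7922531447510524, 1.4789662236326122], [0.0, 0.0, 0.0, 1.0]]}
top {'fx': 520.3733028361256, 'fy': 520.3733028361256, 'cx': 327.22708334027374, 'cy': 186.3100529777148, 'view': [[0.0047072986664378315, -0.9999060402082864, 0.012874474523247926, -0.0381991958132812], [-0.9887088934322137, -0.006582131660183571, -0.1497043739870528, 0.5708042818517941], [0.14977504928162205, -0.012024404259372533, -0.9886469786101075, 1.5866407314221593], [0.0, 0.0, 0.0, 1.0]]}
wrist {'fx': 309.70691628693146, 'fy': 309.70691628693146, 'cx': 321.8871229855163, 'cy': 198.4829344866481, 'hand_eye': [[0.0005355347403466227, -0.9454902988111477, -0.3256498242845331, 0.08292609322661382], [0.9999997669938555, 0.0006442028032257284, -0.00022586496250979842, -0.0005433160189531883], [0.00042333766056836284, -0.32564962744758946, 0.9454904234990804, 0.030995592953268702], [0.0, 0.0, 0.0, 1.0]]}
```

View pics/top0.png

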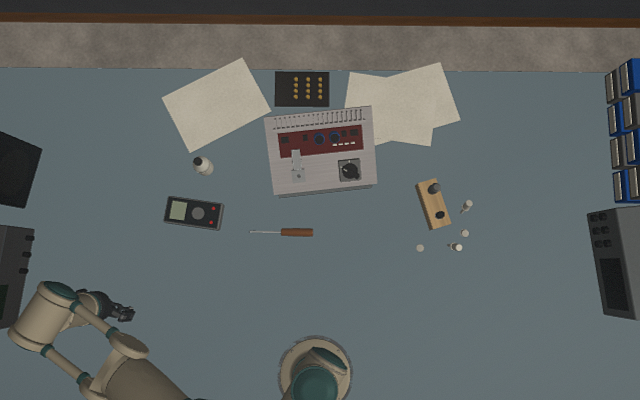

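View pics/scene0.png

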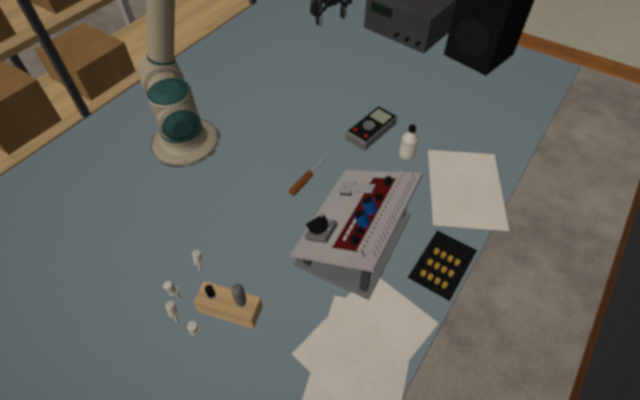

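The top view shows the block at about (434,203): black pin knob at (440,215), grey nut driver at (434,187), and white look-alikes near (466,206), (456,247). The jig is centred at about (322,150), with the ear near (298,173) and the isolator near (349,170). I'll enlarge it.

```bash
cat > h.py <<'E'
from rig import manip
import numpy as np, cv2
from scipy.spatial.transform import Rotation as R
def px2w(cam,u,v,z):
    p=manip.camera_params(cam);V=np.array(p['view']);Ri=V[:3,:3].T
    o=-Ri@V[:3,3];d=Ri@np.array([(u-p['cx'])/p['fx'],(v-p['cy'])/p['fy'],1])
    return o+d*(z-o[2])/d[2]
def w2px(cam,P):
    p=manip.camera_params(cam);V=np.array(p['view']);c=V[:3,:3]@P+V[:3,3]
    return np.array([p['fx']*c[0]/c[2]+p['cx'],p['fy']*c[1]/c[2]+p['cy']])
def wrist(P,st):
    "world point to wrist pixel"
    p=manip.camera_params('wrist');H=np.array(p['hand_eye']);w=st['ee_rot']
    T=R.from_quat([*w[1:],w[0]]).as_matrix()
    c=H[:3,:3].T@(T.T@(np.asarray(P)-st['position'])-H[:3,3])
    th=np.arctan2(np.hypot(*c[:2]),c[2]);ph=np.arctan2(c[1],c[0])
    return np.array([p['cx']+p['fx']*th*np.cos(ph),p['cy']+p['fx']*th*np.sin(ph)])
E
python3 - <<'E'
from h import *
im=cv2.imread('pics/top0.png')
a=cv2.resize(im[95:205,258:388],None,fx=4.2,fy=4.2,interpolation=cv2.INTER_CUBIC)  # 546x462
b=cv2.resize(im[172:236,408:458],None,fx=5,fy=5,interpolation=cv2.INTER_CUBIC) #250x320
o=np.zeros((462,796,3),np.uint8);o[:a.shape[0],:a.shape[1]]=a;o[:320,546:796]=b
cv2.imwrite('pics/c1.png',o)
for n,u,v,z in [('pin',440,215,.09),('nut',434,187,.143),('ear',298,173,.09),('han',349,170,.12)]:print(n,px2w('top',u,v,z).round(3))
E
```

```text
pin [ 0.478 -0.376  0.09 ]
nut [ 0.556 -0.348  0.143]
ear [0.604 0.055 0.09 ]
han [ 0.609 -0.099  0.12 ]
```

View pics/c1.png

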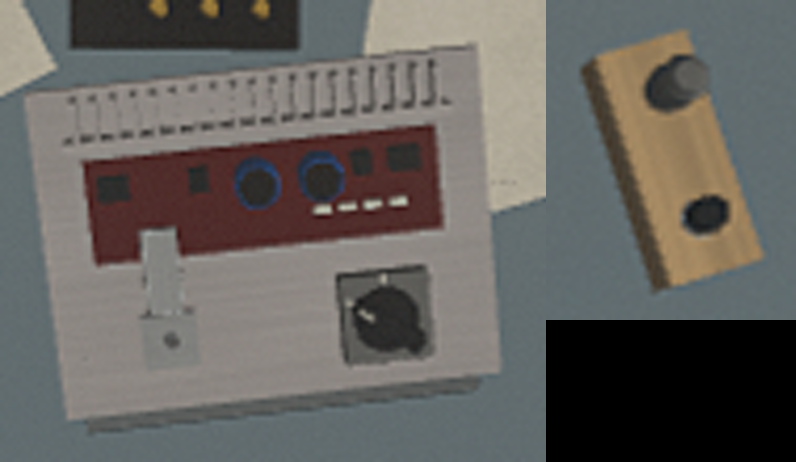

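```bash
cat >> h.py <<'E'
A=.44;Rt=np.array([[np.cos(A),0,-np.sin(A)],[0,1,0],[np.sin(A),0,np.cos(A)]])
def jigR(yaw): return R.from_euler('z',yaw).as_matrix()@Rt   # cols: upslope,left,normal
def jig(q,P): # P in plate frame at top face centre
    return np.array([q[0],q[1],.125])+jigR(q[2])@np.asarray(P)
E
python3 - <<'E'
from h import *
from scipy.optimize import least_squares
f=lambda x,y:np.array([258+x/4.2-.5+.12,95+y/4.2-.5+.12])
obs=[((.12,.16,0),f(26,96)),((.12,-.16,0),f(477,46)),((-.12,-.16,0),f(500,373)),((-.12,.16,0),f(69,419))]
r=least_squares(lambda q:np.concatenate([w2px('top',jig(q,P))-o for P,o in obs]),[.65,0,.1])
q=r.x;print(q,r.fun.round(2))
e=least_squares(lambda s:w2px('top',jig(q,[s[0],s[1],.016]))-f(171,340),[-.06,.08]).x
print('eye plate',e,'world',jig(q,[*e,.016]),'scene px',w2px('scene',jig(q,[*e,.016])))
for h in(.03,.05,.07):
    P=jig(q,[e[0],e[1]-.156,h]);print('handle h',h,P,w2px('top',P),'crop',(w2px('top',P)-[258,95])*4.2,'scene',w2px('scene',P))
g=lambda x,y:(408+(x-546)/5-.4,172+y/5-.4)
print('pin',px2w('top',*g(710,212),.093),'nut',px2w('top',*g(691,75),.143))
for c in[(590,68),(657,290),(762,257),(688,32)]:print(px2w('top',*g(*c),.055).round(4))
P=px2w('top',*g(710,212),.093);print('pin in scene',w2px('scene',P))
E
```

```text
[ 0.66561862 -0.0168027   0.11789281] [-0.52 -0.39  0.4   0.03  0.55 -0.08 -0.41  0.42]
eye plate [-0.06357224  0.07776976] world [0.59258578 0.0528605  0.1123981 ] scene px [345.34390988 185.79751411]
handle h 0.03 [ 0.60501272 -0.10275804  0.12506463] [350.32231446 171.1077935 ] crop [387.75372074 319.6527327 ] scene [316.70632646 224.16395304]
handle h 0.05 [ 0.59655306 -0.10376002  0.14315966] [351.01516275 172.83678899] crop [390.66368354 326.91451375] scene [313.60976291 218.72000173]
handle h 0.07 [ 0.58809341 -0.104762    0.16125469] [351.72550367 174.60943717] crop [393.64711542 334.3596361 ] scene [310.44592348 213.15777525]
pin [ 0.48118189 -0.37650338  0.093     ] nut [ 0.55717661 -0.35597637  0.143     ]
[ 0.5746 -0.3128  0.055 ]
[ 0.4366 -0.3512  0.055 ]
[ 0.4573 -0.4167  0.055 ]
[ 0.5978 -0.3747  0.055 ]
pin in scene [208.03468121 286.63165414]
```

>>> carry_out:
  linear:
    - [0.04,-0.07,0]
    - [0.04,-0.07,0]
    - [0.04,-0.07,0]
    - [0.04,-0.07,0]
    - [0.04,-0.07,0]
    - [0.04,-0.07,0]
    - [0.04,-0.07,0]
    - [0.04,-0.07,0]
  angular:
    - [0,0,-1]
    - [0,0,-1]
    - [0,0,-1]
    - [0,0,-1]
    - [0,0,-1]
    - [0,0,-1]
    - [0,0,-1]
    - [0,0,-1]
  hand: [1,1,1,1,1,1,1,1]

```text
clock: 0.82
position: [0.3884, 0.246, 0.4047]
ee_rot: [0.0, 0.502, 0.865, 0.0]
contact_force: [0.1, 0.7, -1.2]
width: 0.0853
gripper_force: 0.0
```

>>> carry_out:
  linear:
    - [0.04,-0.07,0]
    - [0.04,-0.07,0]
    - [0.04,-0.07,0]
    - [0.04,-0.07,0]
    - [0.04,-0.07,0]
    - [0.04,-0.07,0]
    - [0.04,-0.07,0]
    - [0,0,0]
  angular:
    - [0,0,-1]
    - [0,0,-1]
    - [0,0,-1]
    - [0,0,-1]
    - [0,0,-1]
    - [0,0,-1]
    - [0,0,-1]
    - [0,0,-1]
  hand: [1,1,1,1,1,1,1,1]

```text
clock: 1.48
position: [0.5315, -0.003, 0.4042]
ee_rot: [0.003, 0.75, 0.661, -0.0]
contact_force: [1.0, 0.3, -0.3]
width: 0.0851
gripper_force: 0.0
```

```bash
cat > shot.py <<'E'
import sys;from h import *;import json
n=sys.argv[1];s=manip.get_state();im=manip.get_image('wrist')
cv2.imwrite(f'pics/{n}.png',im[:,:,::-1])
json.dump({k:np.asarray(s[k]).tolist() for k in('position','ee_rot')},open(f'pics/{n}.json','w'))
print(s['clock'],s['position'].round(4),s['ee_rot'].round(4),s['qpos'].round(2),s['width'],s['contact_force'].round(1))
E
python3 shot.py w1
```

```text
1.4833 [ 0.5315 -0.003   0.4042] [ 2.700e-03  7.504e-01  6.610e-01 -4.000e-04] [-0.14  0.21  1.6  -0.    1.33 -0.01] 0.08513033439272347 [ 1.   0.3 -0.3]
```

View pics/w1.png

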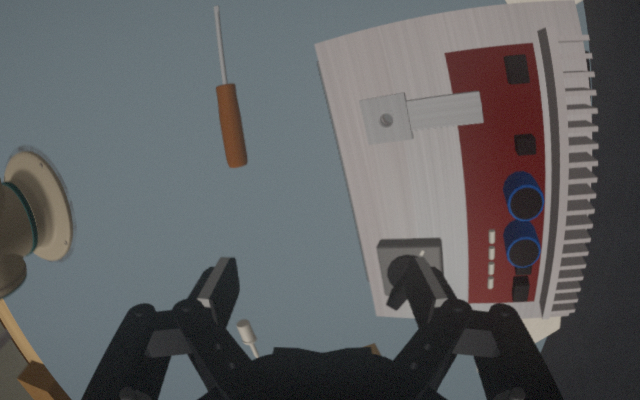

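The wrist view shows the eyelet hole at (386.5,120.5), plate corners at (316,43) and (375,318). The isolator is partly hidden by a finger at (405,275). Refining with a joint fit.

```bash
cat > fit.py <<'E'
from h import *
import json
from scipy.optimize import least_squares
L=lambda n:{k:np.array(v) for k,v in json.load(open(f'pics/{n}.json')).items()}
f=lambda x,y:np.array([258+x/4.2-.5+.12,95+y/4.2-.5+.12])
C=[((.12,.16,0),f(26,96)),((.12,-.16,0),f(477,46)),((-.12,-.16,0),f(500,373)),((-.12,.16,0),f(69,419))]
def fit(extra):
  def res(q):
    r=[w2px('top',jig(q,P))-o for P,o in C]
    E=jig(q,[q[3],q[4],.016]); r.append(w2px('top',E)-f(171,340))
    for n,o,cs in extra:
        r.append(.6*(wrist(E,L(n))-o))
        r+=[.6*(wrist(jig(q,P),L(n))-c) for P,c in cs]
    return np.concatenate(r)
  return least_squares(res,[.665,-.017,.118,-.063,.078],loss='soft_l1')
W1=('w1',(386.5,120.5),[((-.12,.16,0),(316,43)),((-.12,-.16,0),(376,318))])
E
python3 - <<'E'
from fit import *
r=fit([W1]);q=r.x;print(q,r.fun.round(2));print('eye',jig(q,[q[3],q[4],.016]))
print('wrist pred with top-only',wrist([.5926,.0529,.1124],L('w1')))
E
```

```text
[ 0.66788246 -0.01739867  0.11302957 -0.06377112  0.07671667] [-0.15 -1.41  0.8  -0.48  0.59 -0.54 -0.39 -0.54  0.45 -0.83 -0.32 -0.17
 -1.82  0.28 -0.47 -1.49]
eye [0.59512925 0.05155221 0.11231339]
wrist pred with top-only [382.94421191 118.93343372]
```

>>> carry_out:
  linear:
    - [0,-0.08,0]
    - [0,-0.08,0]
    - [0,-0.08,0]
    - [0,-0.08,0]
    - [0,-0.08,0]
    - [0,-0.08,0]
    - [0,-0.08,0]
    - [0,-0.08,0]
  angular:
    - [0,0,-1]
    - [0,0,-1]
    - [0,0,-1]
    - [0,0,-1]
    - [0,0,-1]
    - [0,0,-1]
    - [0,0,-1]
    - [0,0,-1]
  hand: [1,1,1,1,1,1,1,1]

```text
clock: 2.2
position: [0.5277, -0.3179, 0.4046]
ee_rot: [-0.001, 0.919, 0.395, 0.0]
contact_force: [0.2, 0.5, -0.5]
width: 0.0855
gripper_force: 0.0
```

```bash
python3 -c "
from h import *
s=manip.get_state();w=s['ee_rot'];print(s['position'],s['qpos'].round(2),s['qd'].round(2));print(R.from_quat([*w[1:],w[0]]).as_matrix().round(3))"
```

```text
[ 0.52770036 -0.31787439  0.4045914 ] [-0.66  0.34  1.41  0.    1.39  0.1 ] [-0.64  0.36 -0.55  0.01  0.17  0.32]
[[ 0.688  0.726 -0.   ]
 [ 0.726 -0.688  0.001]
 [ 0.001 -0.001 -1.   ]]
```

>>> carry_out:
  linear:
    - [-0.014,-0.017,-0.021]
    - [-0.014,-0.017,-0.021]
    - [-0.014,-0.017,-0.021]
    - [-0.014,-0.017,-0.021]
    - [-0.014,-0.017,-0.021]
    - [-0.014,-0.017,-0.021]
    - [-0.014,-0.017,-0.021]
    - [0,0,0]
  angular:
    - [0,0,-1]
    - [0,0,-1]
    - [0,0,-1]
    - [0,0,-1]
    - [0,0,-1]
    - [0,0,-1]
    - [0,0,-0.6]
    - [0,0,0]
  hand: [1,1,1,1,1,1,1,1]

```text
clock: 2.87
position: [0.4777, -0.3763, 0.3288]
ee_rot: [-0.002, 0.99, 0.142, -0.002]
contact_force: [-0.3, -0.3, -0.1]
width: 0.0854
gripper_force: 0.0
```

```bash
python3 shot.py w2;python3 -c "
from fit import *
for z in(.055,.093):print(wrist([.479,-.3755,z],L('w2')),wrist([.556,-.353,.055],L('w2')))"
```

```text
2.8667 [ 0.4777 -0.3763  0.3288] [-0.0019  0.9898  0.1424 -0.0019] [-0.78  0.38  1.55 -0.    1.22  0.5 ] 0.08537214155181658 [-0.3 -0.3 -0.1]
[321.29057429 196.64840293] [321.46178008  98.06188131]
[320.98599916 213.89385788] [321.46178008  98.06188131]
```

View pics/w2.png

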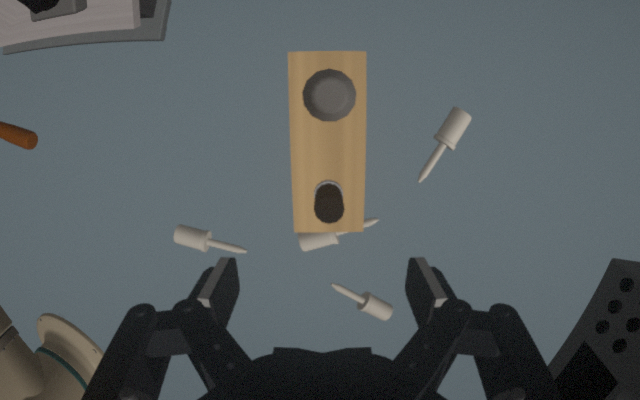

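Wrist view: pin's knob top centre at about (329.5,207), collar at (328,188), nut driver at (330,95), with nothing between fingers and knob. White look-alikes lie around.

```bash
python3 - <<'E'
from fit import *
s=L('w2')
im=cv2.imread('pics/w2.png',0)
print(im[150:240:3,329]);print(im[207,300:360:2]);print(im[185,300:360:2])
for z,o in((.093,(329.5,207)),(.143,(330,95))):
    print(z,least_squares(lambda p:wrist([*p,z],s)-o,[.48,-.37]).x)
w=s['ee_rot'];print(np.rad2deg(np.arctan2(*R.from_quat([*w[1:],w[0]]).as_matrix()[1::-1,1])))
E
```

```text
[129 129 129 130 130 130 131 132 130 131 104  86  40  45  41  41  45  47
  46  49  47  45  46  50  54 130 130 134 138 153]
[140 143 141 140 140 141 140  71  50  46  43  45  44  44  51  49  47  47
  43  43  47  46 114 135 135 134 131 131 135 135]
[146 144 140 139 137 138 140 143 123 112 107  66  53  39  47  43  51  63
 106 117 119 131 132 138 136 136 136 130 136 133]
0.093 [ 0.4857469  -0.37978793]
0.143 [ 0.55970031 -0.35675182]
-73.62310560696913
```

>>> carry_out:
  linear:
    - [0.003,-0.001,-0.029]
    - [0.003,-0.001,-0.029]
    - [0.003,-0.002,-0.029]
    - [0.003,-0.002,-0.029]
    - [0,0,0]
    - [0,0,0]
  angular:
    - [0,0,0]
    - [0,0,0]
    - [0,0,0]
    - [0,0,0]
    - [0,0,0]
    - [0,0,0]
  hand: [1,1,1,1,1,1]

```text
clock: 3.42
position: [0.4856, -0.3787, 0.2733]
ee_rot: [-0.001, 0.99, 0.144, -0.0]
contact_force: [1.1, -0.6, 0.4]
width: 0.0854
gripper_force: 0.0
```

```bash
python3 shot.py w3;python3 - <<'E'
from fit import *
im=cv2.imread('pics/w3.png',0);s=L('w3')
print('pred',wrist([.4835,-.379,.093],s),wrist([.4835,-.379,.059],s))
m=((im<75)*255).astype(np.uint8)
n,l,st,c=cv2.connectedComponentsWithStats(m[120:280,250:400])
for i in range(1,n):
    if st[i][4]>150:print(st[i],c[i]+[250,120])
for r in range(160,270,8):
    x=np.where(im[r,285:370]<75)[0];print(r,(x.min()+285,x.max()+285) if len(x) else None,end=';')
print(manip.get_state()['qd'].round(3))
E
```

```text
3.4167 [ 0.4856 -0.3787  0.2733] [-5.000e-04  9.896e-01  1.436e-01 -1.000e-04] [-0.78  0.43  1.61  0.    1.1   0.51] 0.08541829933559596 [ 1.1 -0.6  0.4]
pred [319.48131508 258.33905063] [319.88382149 232.26413887]
[ 30   0  33  33 386] [292.99740933 135.21243523]
[  52   99   39   55 1667] [321.26694661 246.93041392]
160 None;168 None;176 None;184 None;192 None;200 None;208 None;216 None;224 (np.int64(310), np.int64(332));232 (np.int64(306), np.int64(337));240 (np.int64(305), np.int64(338));248 (np.int64(304), np.int64(339));256 (np.int64(302), np.int64(340));264 (np.int64(305), np.int64(338));[-0.005 -0.011 -0.013 -0.003 -0.003  0.005]
```

>>> carry_out:
  linear:
    - [0,-0.001,-0.03]
    - [0,0,-0.03]
    - [0,0,-0.02]
    - [0,0,0]
    - [0,0,0]
    - [0,0,0]
    - [0,0,0]
    - [0,0,0]
  angular:
    - [0,0,0]
    - [0,0,0]
    - [0,0,0]
    - [0,0,0]
    - [0,0,0]
    - [0,0,0]
    - [0,0,0]
    - [0,0,0]
  hand: [1,1,1,0.6,0.3,0.1,0,0]
  force: 60

```text
clock: 4.13
position: [0.4853, -0.3804, 0.2342]
ee_rot: [0.001, 0.99, 0.142, 0.001]
contact_force: [-0.5, 2.1, 0.5]
width: 0.0256
gripper_force: 0.2
```

>>> carry_out:
  linear:
    - [0,0,0]
    - [0,0,0]
    - [0,0,0]
    - [0,0,0]
    - [0,0,0]
    - [0,0,0]
  angular:
    - [0,0,0]
    - [0,0,0]
    - [0,0,0]
    - [0,0,0]
    - [0,0,0]
    - [0,0,0]
  hand: [0,0,0,0,0,0]

```text
clock: 4.63
position: [0.4851, -0.3797, 0.2343]
ee_rot: [-0.0, 0.99, 0.142, 0.0]
contact_force: [-0.6, 2.7, 6.1]
width: 0.0203
gripper_force: 58.5
```

>>> carry_out:
  linear:
    - [0,0,0.03]
    - [0,0,0.05]
    - [0,0,0.06]
    - [0,0,0.07]
    - [0,0,0.07]
    - [0,0,0.06]
    - [0,0,0]
    - [0,0,0]
  angular:
    - [0,0,0]
    - [0,0,0]
    - [0,0,0]
    - [0,0,0]
    - [0,0,0]
    - [0,0,0]
    - [0,0,0]
    - [0,0,0]
  hand: [0,0,0,0,0,0,0,0]

```text
clock: 5.3
position: [0.4852, -0.3804, 0.4057]
ee_rot: [0.002, 0.99, 0.142, 0.002]
contact_force: [-1.0, -0.0, -1.6]
width: 0.0201
gripper_force: 58.8
```

```bash
cat > plan.py <<'E'
from fit import *
def cur():
    s=manip.get_state();w=s['ee_rot'];return s,R.from_quat([*w[1:],w[0]]).as_matrix()
def plan(tcp,Rd):
    s,T=cur();rv=R.from_matrix(Rd@T.T).as_rotvec()
    print('t',s['clock'],'pos',s['position'].round(4),'F',s['contact_force'].round(1),'w',s['width'])
    print('total lin shares',((tcp-s['position'])/.5).round(4),'ang shares',(rv/.08).round(3))
def toolR(q,phi): # y_tool at plate angle phi (from upslope toward left), z=-n
    J=jigR(q[2]);y=J@[np.cos(phi),np.sin(phi),0];z=-J[:,2];return np.column_stack([np.cross(y,z),y,z])
E
python3 - <<'E'
from plan import *
q=fit([W1]).x;E=jig(q,[q[3],q[4],.016]);n=jigR(q[2])[:,2]
Rd=toolR(q,-np.pi/2)
plan(E+n*(.1793+.045+.06),Rd)
print(least_squares(lambda p:wrist([*p,.1123],L('w1'))-(386.5,120.5),[.6,.05]).x,E)
E
```

```text
t 5.3 pos [ 0.4852 -0.3804  0.4057] F [-1.  -0.  -1.6] w 0.02014219931749328
total lin shares [-0.02    0.8392 -0.0723] ang shares [ 1.14  -5.356 -2.134]
[0.59607894 0.05254786] [0.59557799 0.05261422 0.11228993]
```

>>> carry_out:
  linear:
    - [-0.002,0.05,0]
    - [-0.002,0.07,0]
    - [-0.002,0.08,0]
    - [-0.002,0.08,0]
    - [-0.002,0.08,0]
    - [-0.002,0.08,0]
    - [-0.002,0.08,0]
    - [-0.002,0.08,0]
  angular:
    - [0.1,-0.49,-0.19]
    - [0.1,-0.49,-0.19]
    - [0.1,-0.49,-0.19]
    - [0.1,-0.49,-0.19]
    - [0.1,-0.49,-0.19]
    - [0.1,-0.49,-0.19]
    - [0.1,-0.49,-0.19]
    - [0.1,-0.49,-0.19]
  hand: [0,0,0,0,0,0,0,0]

```text
clock: 5.97
position: [0.4759, -0.0784, 0.4013]
ee_rot: [-0.01, 0.984, 0.079, 0.158]
contact_force: [1.1, 0.5, -0.6]
width: 0.0204
gripper_force: 58.8
```

>>> carry_out:
  linear:
    - [-0.002,0.08,-0.01]
    - [-0.002,0.08,-0.02]
    - [0,0.05,-0.02]
    - [0,0.03,-0.022]
    - [0,0,0]
    - [0,0,0]
    - [0,0,0]
  angular:
    - [0.1,-0.49,-0.19]
    - [0.1,-0.49,-0.19]
    - [0.1,-0.49,-0.19]
    - [0,0,0]
    - [0,0,0]
    - [0,0,0]
    - [0,0,0]
  hand: [0,0,0,0,0,0,0]

```text
clock: 6.55
position: [0.4752, 0.0394, 0.3668]
ee_rot: [-0.012, 0.974, 0.057, 0.217]
contact_force: [-0.1, -0.1, 0.3]
width: 0.0205
gripper_force: 58.9
```

```bash
python3 shot.py w4;python3 - <<'E'
from plan import *
q=fit([W1]).x;E=jig(q,[q[3],q[4],.016]);n=jigR(q[2])[:,2]
plan(E+n*(.1793+.045+.06),toolR(q,-np.pi/2))
s,T=cur();print('eye px',wrist(E,L('w4')),'tip px',wrist(s['position']+T@[0,0,.2243],L('w4')))
E
```

```text
6.55 [0.4752 0.0394 0.3668] [-0.0125  0.9744  0.0566  0.2172] [-0.1   0.05  1.94  0.14  0.73  1.27] 0.020525208591008638 [-0.1 -0.1  0.3]
t 6.6 pos [0.4755 0.039  0.3672] F [ 0.4  0.3 -0.5] w 0.020371758704469934
total lin shares [-0.0009  0.0005  0.0045] ang shares [ 0.006 -0.005 -0.048]
eye px [321.37597219 194.88849804] tip px [321.09439913 222.82435773]
```

View pics/w4.png

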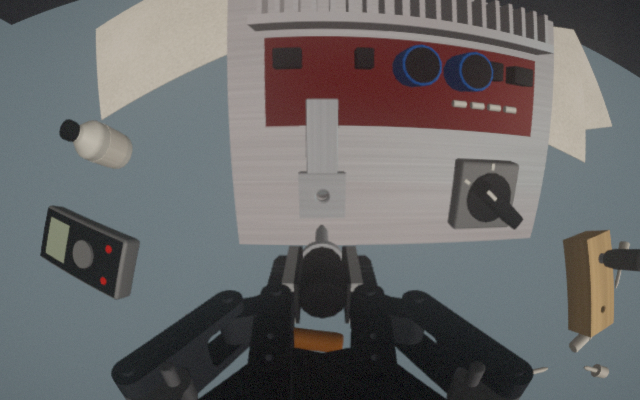

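Wrist view: eyelet hole at about (322.5,195.5), pin tip at about (321.5,228), held straight in the fingers. The isolator bar is centred at about (491,198), running from its white end (466,181) to (520,225). Zooming.

```bash
python3 - <<'E'
import cv2,numpy as np
im=cv2.imread('pics/w4.png')
a=cv2.resize(im[165:265,292:352],None,fx=6,fy=6,interpolation=cv2.INTER_CUBIC)
b=cv2.resize(im[150:240,442:530],None,fx=5,fy=5,interpolation=cv2.INTER_CUBIC)
o=np.zeros((600,800,3),np.uint8);o[:,:360]=a;o[:450,360:800]=b;cv2.imwrite('pics/c2.png',o)
E
```

```text
(no output)
```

View pics/c2.png

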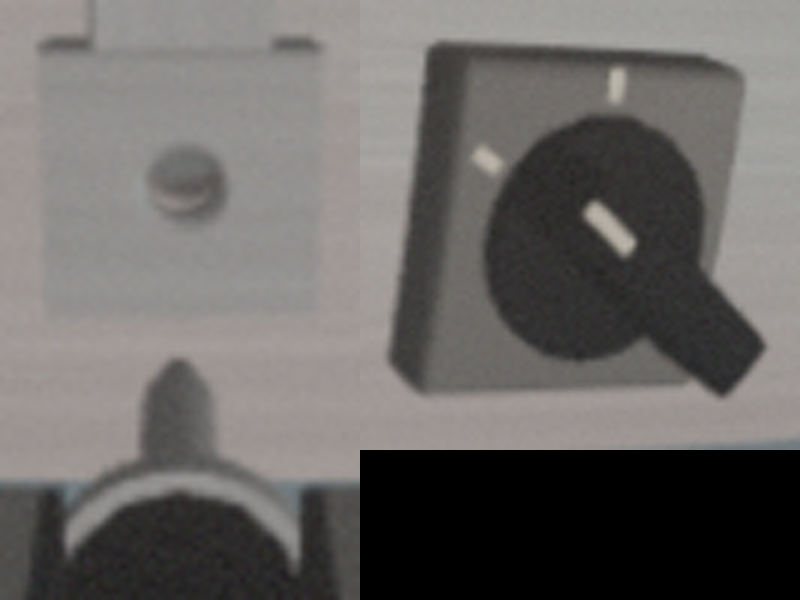

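The zoom gives the hole centre at (322.6,195.3) and the tip at (321.6,225.3). The isolator bar's white mark is at crop (610,228), and the bar's far end at (745,370).

```bash
python3 - <<'E'
from plan import *
s=L('w4');w=s['ee_rot'];T=R.from_quat([*w[1:],w[0]]).as_matrix();p=s['position']
off=least_squares(lambda o:wrist(p+T@[o[0],o[1],.2243],s)-(321.6,225.3),[0,0]).x
print('tip off tool',off)
q=fit([W1]).x;J=jigR(q[2]);E=jig(q,[q[3],q[4],.016])
d=least_squares(lambda a:wrist(E+J[:,0]*a[0]+J[:,1]*a[1],s)-(322.6,195.3),[0,0]).x;E2=E+J[:,:2]@d
print('eye shift in plate',d,E2)
tip=p+T@[*off,.2243];r=J.T@(E2-tip);print('tip->eye in plate frame',r)
lat=J[:,:2]@r[:2];print('lateral shift shares',(lat/.5).round(4),'n shares per 10mm',(J[:,2]*.01/.5).round(4))
print('tool tilt err',J.T@-T[:,2])
# isolator: crop b scale5 origin 442,150 at 360
g=lambda x,y:(442+(x-360)/5-.4,150+y/5-.4)
for nm,o,hs in(('mark inner/outer',g(595,207),(.06,.05)),('end near',g(745,370),(.06,.05)),('disc c',g(595,238),(.03,.02)),('tick0',g(488,159),(.03,.02)),('tick1',g(617,85),(.03,.02))):
  for h in hs:
    a=least_squares(lambda a:wrist(E2+J[:,0]*a[0]+J[:,1]*a[1]+J[:,2]*(h-.016),s)-o,[0,-.15]).x;print(nm,h,a)
E
```

```text
tip off tool [-0.00134633  0.00088614]
eye shift in plate [-0.0003639  -0.00104525] [0.59519746 0.05161992 0.11208718]
tip->eye in plate frame [ 0.00231479 -0.00069795 -0.05747962]
lateral shift shares [ 0.0043 -0.0009  0.002 ] n shares per 10mm [-0.0085 -0.0009  0.0181]
tool tilt err [ 0.00148158 -0.00176591  0.99999734]
mark inner/outer 0.06 [ 0.01921946 -0.12848474]
mark inner/outer 0.05 [ 0.01609082 -0.13474013]
end near 0.06 [-0.00921679 -0.16616094]
end near 0.05 [-0.01372314 -0.1742417 ]
disc c 0.03 [ 0.00402897 -0.1483821 ]
disc c 0.02 [ 0.00065479 -0.15468533]
tick0 0.03 [ 0.01813726 -0.1236129 ]
tick0 0.02 [ 0.01535988 -0.12886837]
tick1 0.03 [ 0.03214861 -0.14802871]
tick1 0.02 [ 0.02996391 -0.154317  ]
```

>>> carry_out:
  linear:
    - [0.0043,-0.001,0.002]
    - [0.0096,0.001,-0.0204]
    - [0.0096,0.001,-0.0204]
    - [0.0096,0.001,-0.0204]
    - [0.0096,0.001,-0.0204]
    - [0,0,0]
    - [0,0,0]
  angular:
    - [0,0,0]
    - [0,0,0]
    - [0,0,0]
    - [0,0,0]
    - [0,0,0]
    - [0,0,0]
    - [0,0,0]
  hand: [0,0,0,0,0,0,0]

```text
clock: 7.18
position: [0.4968, 0.0405, 0.3273]
ee_rot: [-0.013, 0.974, 0.056, 0.217]
contact_force: [-0.4, 0.1, -0.7]
width: 0.0206
gripper_force: 58.9
```

```bash
python3 shot.py w5; python3 - <<'E'
from plan import *
s=L('w5');E2=np.array([.5952,.0516,.1121])
w=s['ee_rot'];T=R.from_quat([*w[1:],w[0]]).as_matrix()
print(wrist(E2,s),wrist(s['position']+T@[-.0013,.0009,.2243],s))
im=cv2.imread('pics/w5.png');cv2.imwrite('pics/c3.png',cv2.resize(im[150:260,277:367],None,fx=5.4,fy=5.4,interpolation=cv2.INTER_CUBIC))
E
```

```text
7.1833 [0.4968 0.0405 0.3273] [-0.0125  0.9744  0.0558  0.2173] [-0.09  0.12  1.97  0.15  0.63  1.26] 0.02055787716548938 [-0.4  0.1 -0.7]
[320.7012425  218.79116647] [321.62064563 225.23824827]
```

View pics/c3.png

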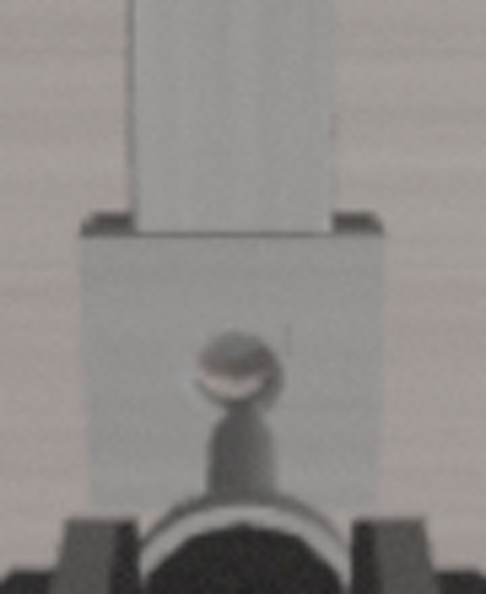

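Close view: hole at (320.7,218), tip at (321.4,225), as predicted. Computing the remaining offset.

```bash
cat > rem.py <<'E'
from plan import *
E2=np.array([.5952,.0516,.1119]);q=fit([W1]).x;J=jigR(q[2])
s,T=cur();o=s['position']+T@[-.0013,.0009,.1793]
r=J.T@(E2-o);print(s['clock'],'origin->eye plate (up,left,n)',r.round(4),'lat shares',(J[:,:2]@r[:2]/.5).round(4),'F plate',(J.T@s['contact_force']).round(1),'w',s['width'],s['gripper_force'], 'tilt',(J.T@-T[:,2]).round(3))
E
python3 rem.py
```

```text
7.2333 origin->eye plate (up,left,n) [-0.0011  0.0006 -0.0583] lat shares [-0.0021  0.0011 -0.0009] F plate [-0.4  0.6 -0.7] w 0.020358619541364975 58.881189823150635 tilt [ 0.    -0.001  1.   ]
```

>>> carry_out:
  linear:
    - [0.003,0.001,-0.01]
    - [0.004,0,-0.009]
    - [0.004,0.001,-0.009]
    - [0.004,0,-0.009]
    - [0.004,0.001,-0.009]
    - [0,0,0]
    - [0,0,0]
  angular:
    - [0,0,0]
    - [0,0,0]
    - [0,0,0]
    - [0,0,0]
    - [0,0,0]
    - [0,0,0]
    - [0,0,0]
  hand: [0,0,0,0,0,0,0]

```text
clock: 7.82
position: [0.506, 0.0429, 0.304]
ee_rot: [-0.013, 0.974, 0.057, 0.217]
contact_force: [-0.2, -0.2, -1.1]
width: 0.0206
gripper_force: 58.9
```

```bash
python3 rem.py
```

```text
7.8167 origin->eye plate (up,left,n) [ 0.0008 -0.0008 -0.0327] lat shares [ 0.0016 -0.0014  0.0007] F plate [-0.6 -0.2 -0.9] w 0.020580892098519727 58.88102173805237 tilt [ 0.001 -0.002  1.   ]
```

>>> carry_out:
  linear:
    - [0.0046,0,-0.0088]
    - [0.0045,0,-0.009]
    - [0.0045,0,-0.009]
    - [0.0044,0,-0.009]
    - [0,0,0]
    - [0,0,0]
  angular:
    - [0,0,0]
    - [0,0,0]
    - [0,0,0]
    - [0,0,0]
    - [0,0,0]
    - [0,0,0]
  hand: [0,0,0,0,0,0]

```text
clock: 8.32
position: [0.515, 0.0429, 0.286]
ee_rot: [-0.013, 0.974, 0.056, 0.217]
contact_force: [-0.4, 0.1, -0.2]
width: 0.0203
gripper_force: 58.9
```

```bash
python3 rem.py
```

```text
8.3167 origin->eye plate (up,left,n) [ 0.0004  0.0003 -0.0126] lat shares [0.0007 0.0007 0.0004] F plate [-0.4  0.1 -0. ] w 0.020334490219459184 58.88112187385559 tilt [ 0.001 -0.002  1.   ]
```

>>> carry_out:
  linear:
    - [0.004,0.001,-0.008]
    - [0.004,0,-0.008]
    - [0.002,0,-0.004]
    - [0,0,0]
    - [0,0,0]
  angular:
    - [0,0,0]
    - [0,0,0]
    - [0,0,0]
    - [0,0,0]
    - [0,0,0]
  hand: [0,0,0,0,0]

```text
clock: 8.73
position: [0.5199, 0.0434, 0.2763]
ee_rot: [-0.013, 0.974, 0.057, 0.217]
contact_force: [-0.1, -0.2, -1.3]
width: 0.0202
gripper_force: 58.9
```

```bash
python3 rem.py
```

```text
8.7333 origin->eye plate (up,left,n) [-0.0001  0.0003 -0.0017] lat shares [-0.0002  0.0006 -0.    ] F plate [-0.6 -0.2 -1.1] w 0.020233477558968153 58.881118297576904 tilt [ 0.001 -0.002  1.   ]
```

>>> carry_out:
  linear:
    - [0.001,0,-0.002]
    - [0.001,0,-0.002]
    - [0,0,0]
    - [0,0,0]
  angular:
    - [0,0,0]
    - [0,0,0]
    - [0,0,0]
    - [0,0,0]
  hand: [0,0,0,0]

```text
clock: 9.07
position: [0.5207, 0.0434, 0.2752]
ee_rot: [-0.013, 0.974, 0.057, 0.218]
contact_force: [-4.1, -0.4, 5.1]
width: 0.0207
gripper_force: 59.9
```

```bash
python3 rem.py
```

```text
9.0667 origin->eye plate (up,left,n) [-0.0005  0.0005 -0.0003] lat shares [-0.001   0.0008 -0.0004] F plate [-1.5  0.1  6.4] w 0.02066748140404622 59.88484561443329 tilt [-0.    -0.002  1.   ]
```

>>> carry_out:
  linear:
    - [0.001,0,-0.002]
    - [0.001,0,-0.002]
    - [0,0,0]
    - [0,0,0]
  angular:
    - [0,0,0]
    - [0,0,0]
    - [0,0,0]
    - [0,0,0]
  hand: [0,0,0,0]

```text
clock: 9.4
position: [0.5207, 0.0434, 0.275]
ee_rot: [-0.013, 0.974, 0.057, 0.218]
contact_force: [-15.8, -2.0, 22.8]
width: 0.0204
gripper_force: 62.3
```

```bash
python3 rem.py
```

```text
9.4 origin->eye plate (up,left,n) [-0.0005  0.0004 -0.0002] lat shares [-0.001   0.0007 -0.0004] F plate [-4.7 -0.2 27.4] w 0.020373953896915858 62.30875611305237 tilt [-0.001 -0.002  1.   ]
```

>>> carry_out:
  linear:
    - [-0.001,0,0.003]
    - [0,0,0]
    - [0,0,0]
    - [0,0,0]
    - [0,0,0]
    - [0,0,0]
  angular:
    - [0,0,0]
    - [0,0,0]
    - [0,0,0]
    - [0,0,0]
    - [0,0,0]
    - [0,0,0]
  hand: [0,0.3,0.6,0.6,0.6,0.6]

```text
clock: 9.9
position: [0.5216, 0.0433, 0.2736]
ee_rot: [-0.013, 0.974, 0.056, 0.217]
contact_force: [-0.3, 0.4, 0.4]
width: 0.051
gripper_force: 0.0
```

>>> carry_out:
  linear:
    - [-0.008,-0.001,0.018]
    - [-0.017,-0.002,0.036]
    - [-0.017,-0.002,0.036]
    - [-0.017,-0.002,0.036]
    - [-0.017,-0.002,0.036]
    - [0,0,0]
    - [0,0,0]
  angular:
    - [0,0,0]
    - [0,0,0]
    - [0,0,0]
    - [0,0,0]
    - [0,0,0]
    - [0,0,0]
    - [0,0,0]
  hand: [0.6,0.6,0.6,0.6,0.6,0.6,0.6]

```text
clock: 10.48
position: [0.4833, 0.0388, 0.3565]
ee_rot: [-0.012, 0.974, 0.056, 0.219]
contact_force: [-0.2, -0.5, 0.9]
width: 0.0508
gripper_force: 0.0
```

```bash
python3 shot.py w6; python3 - <<'E'
from rem import *
im=cv2.imread('pics/w6.png')
a=cv2.resize(im[150:270,270:370],None,fx=4,fy=4,interpolation=cv2.INTER_CUBIC)
b=cv2.resize(im[140:260,440:540],None,fx=4,fy=4,interpolation=cv2.INTER_CUBIC)
cv2.imwrite('pics/c4.png',np.hstack([a,b]))
S=L('w6')
for nm,P in(('eye',[0,0,0]),('knobtop',[0,0,.038]),('handle33',[0,-.156,.034])):
    print(nm,wrist(E2+J@np.array(P),S))
E
```

```text
10.4833 [0.4833 0.0388 0.3565] [-0.0124  0.974   0.0565  0.2192] [-0.1   0.07  1.95  0.14  0.7   1.27] 0.05083682280400801 [-0.2 -0.5  0.9]
10.5333 origin->eye plate (up,left,n) [-0.0004  0.0008 -0.0889] lat shares [-0.0009  0.0015 -0.0003] F plate [-1.2  0.5  0. ] w 0.051321462872275334 0.0 tilt [-0.    -0.002  1.   ]
eye [320.61749925 204.82266911]
knobtop [320.34425319 223.29849992]
handle33 [510.71456725 219.19007505]
```

View pics/c4.png

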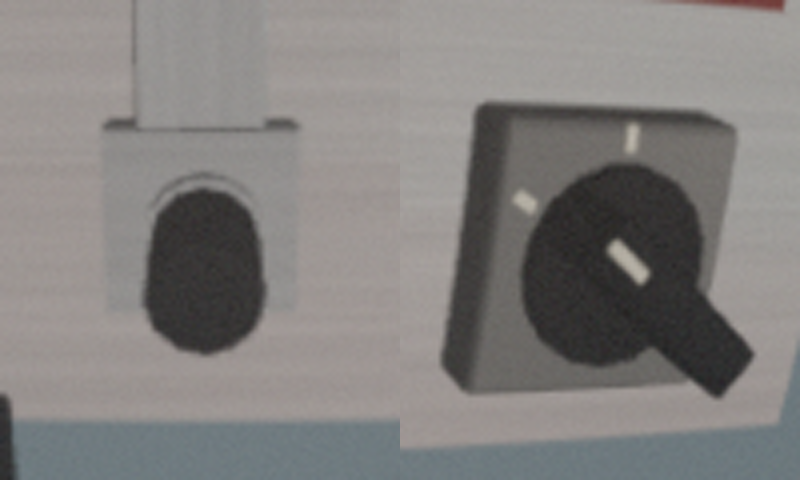

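The collar sits flush on the ear with the knob upright over it. The bar's white end is at (493,200) and its far end at (523,234). Solving the handle pose.

```bash
python3 - <<'E'
from rem import *
S=L('w6');S4=L('w4');g=lambda x,y:(442+(x-360)/5-.4,150+y/5-.4)
def P(r,h,a):return E2+J@np.array([r*np.cos(a),-.156+r*np.sin(a),h])
for s,o,m in((S,(523.4,233.9),(492.9,200.4)),(S4,g(745,372),g(595,207))):
    x=least_squares(lambda v:wrist(P(-.027,*v),s)-o,[.03,.9],x_scale=[.01,.1]).x;print('h,angle',x,'mark r',least_squares(lambda r:wrist(P(r[0],*x),s)-m,[.02]).x)
x=least_squares(lambda v:np.concatenate([wrist(P(-.027,v[0],v[1]),S)-(523.4,233.9),wrist(P(v[2],v[0],v[1]),S)-(492.9,200.4),wrist(P(-.027,v[0],v[1]),S4)-g(745,372),wrist(P(v[2],v[0],v[1]),S4)-g(595,207)]),[.03,.9,.02],x_scale=[.01,.1,.01])
print(x.x,x.fun.round(1));h,a=x.x[:2]
H=P(0,h,0);print('handle',H)
phi=a-np.pi/2
print('hover: ');plan(H+J[:,2]*(.155-.005+.06),toolR(q,phi))
print('n share/10mm',(J[:,2]*.02).round(4))
E
```

```text
10.5333 origin->eye plate (up,left,n) [-0.0004  0.0008 -0.0889] lat shares [-0.0009  0.0015 -0.0003] F plate [-1.2  0.5  0. ] w 0.051321462872275334 0.0 tilt [-0.    -0.002  1.   ]
h,angle [0.02980988 0.93021299] mark r [0.02422904]
h,angle [0.02991183 0.93827494] mark r [0.02391597]
[0.02998174 0.92025597 0.02412532] [-0.1  0.3 -0.   0.3 -0.3  0.4 -0.6  0.3]
handle [ 0.59980864 -0.10485397  0.13902603]
hover: 
t 10.5333 pos [0.4832 0.0389 0.3553] F [-1.1  0.3 -0.5] w 0.051321462872275334
total lin shares [ 0.0554 -0.3073 -0.0525] ang shares [-4.867 -0.552 10.349]
n share/10mm [-0.0085 -0.0009  0.0181]
```

>>> carry_out:
  linear:
    - [0.005,-0.028,0]
    - [0.005,-0.028,0]
    - [0.005,-0.028,-0.005]
    - [0.005,-0.028,-0.005]
    - [0.005,-0.028,-0.005]
    - [0.005,-0.028,-0.006]
    - [0.005,-0.028,-0.006]
    - [0.005,-0.028,-0.006]
  angular:
    - [-0.44,-0.05,0.94]
    - [-0.44,-0.05,0.94]
    - [-0.44,-0.05,0.94]
    - [-0.44,-0.05,0.94]
    - [-0.44,-0.05,0.94]
    - [-0.44,-0.05,0.94]
    - [-0.44,-0.05,0.94]
    - [-0.44,-0.05,0.94]
  hand: [0.6,0.6,0.6,0.6,0.6,0.6,0.6,0.6]

```text
clock: 11.2
position: [0.5035, -0.0738, 0.3367]
ee_rot: [0.059, 0.902, 0.373, 0.208]
contact_force: [-0.4, -0.5, 0.2]
width: 0.0514
gripper_force: 0.0
```

>>> carry_out:
  linear:
    - [0.005,-0.028,-0.006]
    - [0.005,-0.028,-0.006]
    - [0.005,-0.027,-0.007]
    - [0,0,0]
    - [0,0,0]
    - [0,0,0]
  angular:
    - [-0.44,-0.05,0.94]
    - [-0.44,-0.05,0.94]
    - [-0.44,-0.05,0.94]
    - [0,0,0]
    - [0,0,0]
    - [0,0,0]
  hand: [0.6,0.6,0.6,0.6,0.6,0.6]

```text
clock: 11.7
position: [0.5107, -0.1142, 0.3281]
ee_rot: [0.084, 0.85, 0.48, 0.2]
contact_force: [0.0, -0.1, -0.3]
width: 0.0512
gripper_force: 0.0
```

```bash
cat > hand.py <<'E'
from rem import *
H=np.array([.5998,-.1049,.1390]);phi=.925-np.pi/2
def rep(ph=phi,d=.15):
    plan(H+J[:,2]*d,toolR(q,ph));s,T=cur();r=J.T@(s['position']-H);yy=J.T@T[:,1]
    print('tcp in handle frame',r.round(4),'y angle',np.arctan2(yy[1],yy[0]).round(3),'q',s['qpos'].round(2),'M',s['moment'].round(2))
E
python3 -c "
from hand import *;rep(d=.15)"
```

```text
11.7 origin->eye plate (up,left,n) [ 0.0014  0.1565 -0.06  ] lat shares [-0.0327  0.3112  0.0012] F plate [-0.1 -0.1 -0.3] w 0.05120202995234693 0.0 tilt [ 0.003 -0.002  1.   ]
t 11.7 pos [ 0.5107 -0.1142  0.3281] F [ 0.  -0.1 -0.3] w 0.05120202995234693
total lin shares [ 0.0513  0.0042 -0.1068] ang shares [-0.069 -0.047  0.103]
tcp in handle frame [-0.0005  0.0008  0.2093] y angle -0.656 q [-0.44  0.16  1.91  0.34  0.72 -0.11] M [ 0.01  0.2  -0.01]
```

>>> carry_out:
  linear:
    - [0.01,0.001,-0.02]
    - [0.01,0.001,-0.02]
    - [0.01,0.001,-0.02]
    - [0.008,0.001,-0.016]
    - [0.007,0,-0.016]
    - [0.006,0,-0.015]
    - [0,0,0]
    - [0,0,0]
  angular:
    - [-0.07,-0.05,0.1]
    - [0,0,0]
    - [0,0,0]
    - [0,0,0]
    - [0,0,0]
    - [0,0,0]
    - [0,0,0]
    - [0,0,0]
  hand: [0.6,0.6,0.6,0.6,0.6,0.6,0.6,0.6]

```text
clock: 12.37
position: [0.5364, -0.1125, 0.2748]
ee_rot: [0.087, 0.847, 0.485, 0.201]
contact_force: [-0.1, 0.5, 1.7]
width: 0.051
gripper_force: 0.0
```

>>> carry_out:
  linear:
    - [0,0,0]
    - [0,0,0]
    - [0,0,0]
    - [0,0,0]
    - [0,0,0]
    - [0,0,0]
  angular:
    - [0,0,0]
    - [0,0,0]
    - [0,0,0]
    - [0,0,0]
    - [0,0,0]
    - [0,0,0]
  hand: [0.4,0.2,0.1,0,0,0]
  force: 40

```text
clock: 12.87
position: [0.5349, -0.1118, 0.2754]
ee_rot: [0.086, 0.847, 0.485, 0.2]
contact_force: [-4.8, 2.2, 2.3]
width: 0.0138
gripper_force: 39.6
```

```bash
python3 -c "
from hand import *;rep(d=.15);rep(-np.pi/2)
print('dn share for 0.08 rad',J[:,2])"
```

```text
12.8667 origin->eye plate (up,left,n) [ 0.0014  0.157  -0.002 ] lat shares [-0.0328  0.3122  0.0012] F plate [-3.1  2.7  4. ] w 0.013846311729883886 39.646350145339966 tilt [ 0.001 -0.001  1.   ]
t 12.8667 pos [ 0.5349 -0.1118  0.2754] F [-4.8  2.2  2.3] w 0.013846311729883886
total lin shares [ 0.0028 -0.0006 -0.0014] ang shares [ 0.003 -0.01  -0.034]
tcp in handle frame [-0.0009  0.0004  0.1512] y angle -0.643 q [-0.41  0.26  1.94  0.39  0.59 -0.17] M [0.2  0.75 0.2 ]
t 12.8667 pos [ 0.5349 -0.1118  0.2754] F [-4.8  2.2  2.3] w 0.013846311729883886
total lin shares [ 0.0028 -0.0006 -0.0014] ang shares [  4.892   0.55  -10.497]
tcp in handle frame [-0.0009  0.0004  0.1512] y angle -0.643 q [-0.41  0.26  1.94  0.39  0.59 -0.17] M [0.2  0.75 0.2 ]
dn share for 0.08 rad [-0.42324322 -0.04784985  0.90475166]
```

>>> carry_out:
  linear:
    - [0,0,0]
    - [0,0,0]
    - [0,0,0]
    - [0,0,0]
    - [0,0,0]
    - [0,0,0]
    - [0,0,0]
    - [0,0,0]
  angular:
    - [0.3,0.03,-0.6]
    - [0.42,0.05,-0.9]
    - [0.42,0.05,-0.9]
    - [0.42,0.05,-0.9]
    - [0.42,0.05,-0.9]
    - [0.42,0.05,-0.9]
    - [0.42,0.05,-0.9]
    - [0.42,0.05,-0.9]
  hand: [0,0,0,0,0,0,0,0]

```text
clock: 13.53
position: [0.5347, -0.1113, 0.2753]
ee_rot: [0.021, 0.954, 0.206, 0.216]
contact_force: [-4.5, 4.4, 3.5]
width: 0.0132
gripper_force: 39.8
```

```bash
python3 -c "
from hand import *;rep(-np.pi/2)"
```

```text
13.5333 origin->eye plate (up,left,n) [ 0.0027  0.1559 -0.0019] lat shares [-0.0299  0.3105  0.0023] F plate [-2.1  4.8  4.8] w 0.013245650523505584 39.75818932056427 tilt [ 0.003 -0.003  1.   ]
t 13.5333 pos [ 0.5347 -0.1113  0.2753] F [-4.5  4.4  3.5] w 0.013245650523505584
total lin shares [ 0.0032 -0.0014 -0.0012] ang shares [ 1.627  0.149 -3.564]
tcp in handle frame [-0.0011  0.0009  0.1512] y angle -1.257 q [-0.41  0.26  1.94  0.39  0.59  0.45] M [0.58 0.65 0.38]
```

>>> carry_out:
  linear:
    - [0,0,0]
    - [0,0,0]
    - [0,0,0]
    - [0,0,0]
    - [0,0,0]
    - [0,0,0]
  angular:
    - [0.42,0.05,-0.9]
    - [0.42,0.05,-0.9]
    - [0.42,0.05,-0.9]
    - [0.3,0.03,-0.6]
    - [0,0,0]
    - [0,0,0]
  hand: [0,0,0,0,0,0]

```text
clock: 14.03
position: [0.5347, -0.1112, 0.2753]
ee_rot: [-0.012, 0.974, 0.067, 0.216]
contact_force: [-5.0, 3.8, 2.4]
width: 0.0129
gripper_force: 39.7
```

```bash
python3 -c "
from hand import *;rep(-np.pi/2);print('Mn',J.T@manip.get_state()['moment'])"
```

```text
14.0333 origin->eye plate (up,left,n) [ 0.003   0.1551 -0.0019] lat shares [-0.029   0.309   0.0026] F plate [-3.   4.3  4.1] w 0.01293017357651671 39.731778502464294 tilt [ 0.004 -0.005  1.   ]
t 14.0333 pos [ 0.5347 -0.1112  0.2753] F [-5.   3.8  2.4] w 0.01293017357651671
total lin shares [ 0.0032 -0.0017 -0.0012] ang shares [ 0.084 -0.036 -0.305]
tcp in handle frame [-0.0011  0.001   0.1512] y angle -1.546 q [-0.41  0.26  1.94  0.39  0.59  0.74] M [0.67 0.64 0.23]
Mn [ 0.76614803  0.56210893 -0.1024072 ]
```

Push on to the stop in small steps, watching the moment about the normal.

>>> carry_out:
  linear:
    - [0,0,0]
    - [0,0,0]
    - [0,0,0]
    - [0,0,0]
  angular:
    - [0.21,0.02,-0.45]
    - [0.21,0.02,-0.45]
    - [0,0,0]
    - [0,0,0]
  hand: [0,0,0,0]

```text
clock: 14.37
position: [0.5347, -0.111, 0.2754]
ee_rot: [-0.019, 0.976, 0.031, 0.215]
contact_force: [-5.0, 4.5, 3.2]
width: 0.0135
gripper_force: 50.3
```

```bash
python3 -c "
from hand import *;rep(-np.pi/2);print('Mn',J.T@manip.get_state()['moment'])"
```

```text
14.3667 origin->eye plate (up,left,n) [ 0.0031  0.155  -0.0019] lat shares [-0.0287  0.3087  0.0027] F plate [-2.7  5.   4.8] w 0.013465740893482837 50.340290665626526 tilt [ 0.004 -0.004  1.   ]
t 14.3667 pos [ 0.5347 -0.111   0.2754] F [-5.   4.5  3.2] w 0.013465740893482837
total lin shares [ 0.0032 -0.0019 -0.0013] ang shares [-0.298 -0.084  0.533]
tcp in handle frame [-0.0011  0.0011  0.1512] y angle -1.62 q [-0.41  0.26  1.94  0.39  0.59  0.81] M [0.25 0.54 1.43]
Mn [0.89196934 0.51071083 1.16503486]
```

The moment jumped to 1.2 N m, so the bar is at its stop. Releasing and retreating.

>>> carry_out:
  linear:
    - [0,0,0]
    - [0,0,0]
    - [0,0,0]
    - [0,0,0]
    - [-0.008,-0.001,0.018]
    - [-0.017,-0.002,0.036]
    - [-0.017,-0.002,0.036]
    - [-0.017,-0.002,0.036]
  angular:
    - [0,0,0]
    - [0,0,0]
    - [0,0,0]
    - [0,0,0]
    - [0,0,0]
    - [0,0,0]
    - [0,0,0]
    - [0,0,0]
  hand: [0.3,0.6,0.6,0.6,0.6,0.6,0.6,0.6]

```text
clock: 15.03
position: [0.5064, -0.1163, 0.3396]
ee_rot: [-0.018, 0.975, 0.028, 0.218]
contact_force: [0.9, 1.1, 0.1]
width: 0.0513
gripper_force: 0.0
```

>>> carry_out:
  linear:
    - [-0.02,0.04,0.04]
    - [-0.02,0.04,0.04]
    - [-0.02,0.04,0.04]
    - [0,0,0]
    - [0,0,0]
    - [0,0,0]
  angular:
    - [0,0,0]
    - [0,0,0]
    - [0,0,0]
    - [0,0,0]
    - [0,0,0]
    - [0,0,0]
  hand: [0.6,0.6,0.6,0.6,0.6,0.6]

```text
clock: 15.53
position: [0.4767, -0.0564, 0.3986]
ee_rot: [-0.018, 0.975, 0.028, 0.218]
contact_force: [0.7, -1.1, -0.3]
width: 0.0514
gripper_force: 0.0
```

```bash
python3 shot.py w7; python3 -c "
import cv2
im=cv2.imread('pics/w7.png');cv2.imwrite('pics/c5.png',cv2.resize(im[90:290,200:480],None,fx=2.8,fy=2.8,interpolation=cv2.INTER_CUBIC))"
```

```text
15.5333 [ 0.4767 -0.0564  0.3986] [-0.0178  0.9754  0.028   0.2178] [-0.34  0.03  1.88  0.25  0.85  1.05] 0.05137647585570866 [ 0.7 -1.1 -0.3]
```

View pics/c5.png

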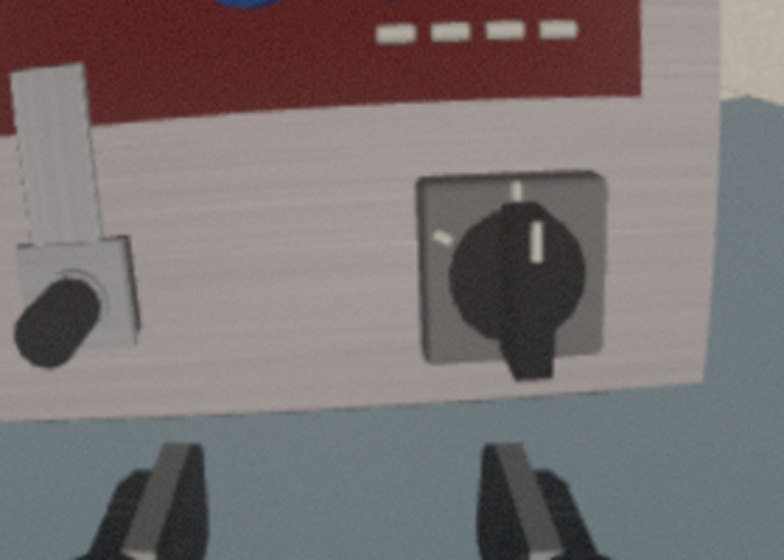

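The bar points straight up the slope to the "on" tick (crop 537,242), the pin's collar is flush on the ear (crop 80,290), and the gripper is clear.

```bash
python3 -c "
from rig import manip
print(manip.sign_off())"
```

```text
the job is handed in; nothing more can be done
None
```

The pin is fully home in the clamp's eyelet, the isolator was then turned clockwise to its on stop and released, the gripper never touched the bystanders, and the job was handed in at about 15.6 s.

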